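# Sweep loose watch-case parts into the parts bay

## Task

Sweep the three loose watch-case parts (the case ring, the bezel and the case back) along the bench into the open-fronted aluminium parts bay with your fingertips, until each lies flat and wholly inside, none sticking out of its open front. Push them gently: do not pinch them, pick them up or ram them against the walls, and leave the small loupe, the brass holder and the watch where they are.

Things in the scene. Friction and masses are not known exactly. Their poses are not given: they have to be found in the camera images.
- bay: Open-fronted parts bay: a three-sided fence of bare aluminium, fixed to the bench, with no floor (the bench itself). 120 (x) by 166 (y) mm. Origin: its centre, on the bench; x runs from the open mouth (x = -60 mm, no wall) to the back wall (inner face x = +57 mm), z up. Walls 3 mm thick, 22.5 mm high; inside y = -80 to +80 mm.
- case_ring: Watch case middle: plain steel ring, outside diameter 36 mm, hole 29 mm, 9 mm high, about 30 g. Loose, lies flat on the bench outside the bay's mouth at the start. Origin: centre of its underside.
- bezel: Watch bezel: plain steel ring that narrows upward, outside diameter 33 mm at its foot (the lower 4 mm are straight), about 29 mm at its top, 7 mm high, about 25 g. Loose, lies flat on the bench outside the bay's mouth at the start. Origin: centre of its underside.
- case_back: Watch case back: solid steel disc with six small dark notches on top, diameter 30 mm, 6.5 mm high (the lower 5 mm are straight), about 30 g. Loose, lies flat on the bench outside the bay's mouth at the start. Origin: centre of its underside.
- small_loupe: Black bell-shaped eye loupe standing loose on the bench, 37 mm diameter, 32 mm high. Origin: centre of its underside. To be left alone.
- holder: Small brass holder block with an upright fibre pad, standing loose on the bench, 22 x 35 mm, 35 mm high. Origin: centre of its underside. To be left alone.
- watch: Watch head without a strap, lying loose on the black desk mat (2.5 mm thick, its front edge runs across the bench at x = 603 mm, just beyond the loose parts), 44 x 42 mm, 11 mm high. Origin: centre of its underside. To be left alone.

How it is judged:
By the outcome, as a careful person would: the job done as asked, in the order asked, and still so for the second after the job is handed in, with the robot touching nothing.
It also fails if it takes over 72 s, if anything falls off the work surface, if the arm or the gripper's body presses on something with over 40 N, if the wrist force passes 120 N, or if a joint passes its speed limit or range.

## Robot

A 6-joint arm with a two-finger parallel gripper is mounted at the origin on a cart in front of the work surface, level with it; the furniture and walls round the work are solid. World frame = base frame: x ahead of the robot, y to its left, z up, the work surface at z = 0. Lengths are in m, angles in degrees, forces in N, time in s.
With the tool pointing down it reaches from about 0.275 to 0.775 m from the base axis. Payload 14.6 kg.
Tool frame: the origin (TCP) lies on the centre line of the jaws, within the pads' length; the fingertips stand arm.tips_ahead ahead of it and the grasp point (between the pads) is the TCP (arm.tips_ahead is the distance from the TCP to the fingertips, in m); z points along the fingers, y is the line along which they close (so a half turn about z gives the same grasp; the last joint's range is limited). The gripper opens to 85 mm and grips with 20 to 120 N. Pads are 22 mm wide; open, the fingers measure 114 mm over their backs; the gripper's body (76 mm by 85 mm) begins 54 mm behind the grasp point. The pads swing forward as they close: fully open they stand 13 mm farther back than shut.
Start: joints at [-82.867, 15.075, -2.767, 72.158, 0, 81.102], TCP at [0.145, -0.505, 0.25] pointing down, gripper open.
Joint ranges: [-151.79, 151.79], [-50.71, 97.33], [-67.44, 78.34], [-121.81, 120.89], [-77.56, 73.72], [-180, 180]. Speed limits (degrees/s): [108.29, 108.29, 147.25, 159.86, 180, 180].

## Interface

Orientations are given as a 3x3 rotation matrix whose columns are the frame's x, y, z axes.
In Python, from bench import arm gives the robot as it stands.
- The arm moves only by the tool jog_arm, never from a script. Its argument "rows" is a list of rows, each a list of 5 numbers: the opening, from 0 (shut) to 1 (fully open), then the shift along the tool's x, y, z in units of 30 mm (1.0 is 30 mm), then the turn about the tool's z in units of 10 degrees (1.0 is 10 degrees). A call has exactly 5 rows; each row shifts and turns the commanded pose from where the row before left it, along the tool's axes as they then stand; what a row does not reach is not made up. A row lasts 1/8 s, in which the tool goes at most 62.5 mm and 10.7 degrees, less where a joint would pass 70% of its speed; a pose out of reach is approached as far as the arm can. A call is refused whole if a number of a shift passes 1 or a number of a turn 1, either way. A call with a gripper value outside its range is refused whole. The fingers move at their own pace and stop on an object; "grip_force" is the grip in N (left out, the last holds). Time passes only in rows, so rows that do not move let the fingers close, or fill a call up. It gives the time, the measured TCP pose, the force, the opening and the grip force at its end, in the units of the state.
- arm.sense(): the state, without advancing time (a new reading comes with each control period).
- arm.snapshot(name): name is "scene" or "top" or "wrist"; returns (picture, depth): 480x640x3 uint8, red, green, blue; 480x640 float32, m along the optical axis (not along the pixel's ray), 0 where there is no reading.
- arm.calibration(name): a dict with "vertical_fov" (degrees; the focal length in pixels is half the picture's height over the tangent of half this angle, whatever the lens; pixels are square), "cx", "cy" (the principal point, pixels), "camera_from_world" (4x4, takes a point from world to camera coordinates). Camera axes: x right, y down, z forward; pixel columns grow to the right and rows downward; lengths in m; the calibration is good to about 2 mm. A picture is of the moment at which its call begins: read the wrist's pose just before it. calibration takes no time and is no camera call; for the wrist camera it gives the pose at the moment of the call.
- arm.close_job(): hands the job in; it is judged then, once.
The state is a dict: "t": time; "joint_positions": joint angles; "joint_velocities": joint speeds; "effort": joint torques, N m; "position": TCP position; "eef_rot": TCP orientation; "ft_force": force on the tool from outside, world axes, zero at the start; "moment": the same for the moment, N m; "opening": opening from 0.0 (shut) to 1.0 (fully open); "finger_force": force on a finger pad.
Only numpy, scipy, OpenCV 4.12 (cv2) and the standard library are available. Lean on these libraries where they do the work, as an engineer would, in place of code of your own. Each camera call takes 0.05 s, during which the arm holds its last target. There are 200 camera calls.

## Working session

There is one attempt and no reset: what is moved stays moved. The work goes in short steps, Python scripts to look and compute and a tool call to move; the robot and the scene stay as the last step left them, time stands still between calls to the robot, and variables do not carry over. Pictures are saved under pics/ and viewed, at most 10 in all, crops included, and the job is handed in when it is done.

Besides the shell and the picture viewer there is one more tool, called after "Call:" as name(argument=value, ...) on one line, values as JSON. jog_arm: Moves the arm, as the interface text tells. Its arguments: {"type":"object","properties":{"rows":{"type":"array"},"grip_force":{"type":"number"}},"required":["rows"]}

```bash
mkdir -p pics; ls
python3 - <<'E'
from bench import arm
import cv2,numpy as np
s=arm.sense();print(s['t'],s['position'],s['eef_rot'],s['opening'],arm.tips_ahead)
for n in('scene','top'):
    p,d=arm.snapshot(n);cv2.imwrite(f'pics/{n}.png',p[:,:,::-1]);np.save(f'pics/{n}.npy',d)
    c=arm.calibration(n);print(n,c)
E
```

```text
pics
0.0 [ 0.14493557 -0.50434432  0.2498251 ] [[ 9.61108188e-01  2.76172103e-01 -1.43385783e-04]
 [ 2.76172104e-01 -9.61107662e-01  1.01560534e-03]
 [ 1.42672689e-04 -1.01570576e-03 -9.99999474e-01]] 0.999112453217134 0.019
scene {'vertical_fov': 42.16865904344558, 'cx': 315.38574142710956, 'cy': 243.09323767770937, 'camera_from_world': array([[-0.4935778 , -0.86949507,  0.01895482,  0.43561789],
       [-0.3744327 ,  0.19277829, -0.90699321,  0.22341892],
       [ 0.78497204, -0.45476902, -0.42071848,  0.75460149],
       [ 0.        ,  0.        ,  0.        ,  1.        ]])}
top {'vertical_fov': 51.46346600732346, 'cx': 321.57721751505005, 'cy': 229.72978710299196, 'camera_from_world': array([[ 0.01412742, -0.99989907,  0.00150302,  0.15510013],
       [-0.98397086, -0.01416958, -0.17776549,  0.55350167],
       [ 0.17776885,  0.00103244, -0.98407173,  0.80480297],
       [ 0.        ,  0.        ,  0.        ,  1.        ]])}
```

View pics/top.png

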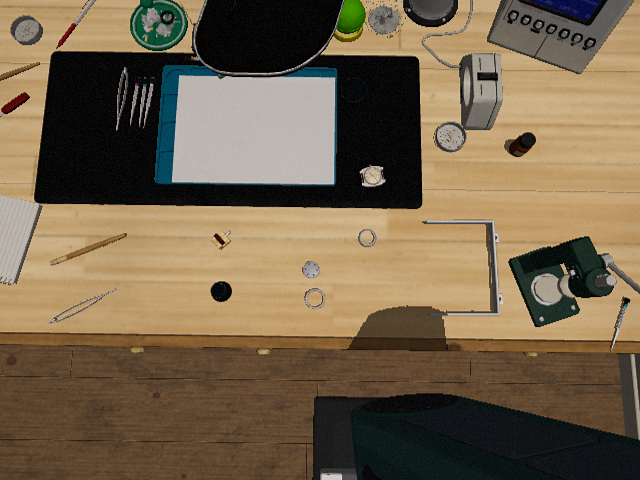

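View pics/scene.png

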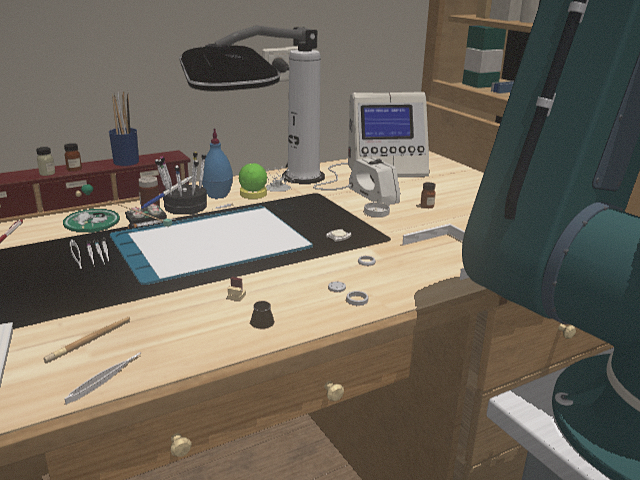

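Top view: the bay (posts 423,221 to 497,221, down to about 447,314) opens to the left (+y). Two rings lie at (367,238) and (315,298), and the case back at (311,269). The loupe is at (221,291), the holder at (221,240) and the watch at (372,176).

```bash
cat > h.py <<'E'
import numpy as np,cv2
from bench import arm
def ray(c,u,v,z):
    f=240/np.tan(np.radians(c['vertical_fov']/2));T=c['camera_from_world'];R=T[:3,:3];o=-R.T@T[:3,3]
    d=R.T@np.array([(u-c['cx'])/f,(v-c['cy'])/f,1.]);return o+d*(z-o[2])/d[2]
def proj(c,P):
    f=240/np.tan(np.radians(c['vertical_fov']/2));T=c['camera_from_world'];q=T[:3,:3]@np.asarray(P,float)+T[:3,3]
    return q[0]/q[2]*f+c['cx'],q[1]/q[2]*f+c['cy']
def cloud(c,d):
    f=240/np.tan(np.radians(c['vertical_fov']/2));T=c['camera_from_world'];v,u=np.mgrid[:480,:640]
    q=np.stack([(u-c['cx'])/f*d,(v-c['cy'])/f*d,d],-1);return (q-T[:3,3])@T[:3,:3]
E
python3 - <<'E'
from h import *
for n in('top','scene'):
    c=arm.calibration(n);d=np.load(f'pics/{n}.npy');P=cloud(c,d)
    if n=='top': z0=np.median(P[255:290,330:420,2])
    else: z0=np.median(P[290:310,390:410,2])
    print(n,'bench z',z0)
    h=P[...,2]-z0
    m=((h>.003)&(h<.06)&(d>0)&(P[...,0]>.25)&(P[...,0]<.66)&(P[...,1]>-.4)&(P[...,1]<.35)).astype('uint8')
    k,l,s,_=cv2.connectedComponentsWithStats(m)
    for i in range(1,k):
        if s[i,4]>25:
            Q=P[l==i];print(s[i].tolist(),'min',Q.min(0).round(4),'max',Q.max(0).round(4),'mean',Q.mean(0).round(4))
c=arm.calibration('top')
for u,v,z in[(367,237,.007),(315,298,.007),(311,269,.005),(423,221,.0225),(497,221,.0225),(497,314,.0225),(447,314,.0225)]:print(u,v,ray(c,u,v,z).round(4))
p=cv2.imread('pics/top.png')[200:330,200:520];cv2.imwrite('pics/topc.png',cv2.resize(p,None,fx=2.5,fy=2.5,interpolation=2))
E
```

```text
top bench z 0.0005715160202977383
[220, 174, 178, 36, 2931] min [0.5981 0.0263 0.0036] max [0.66   0.3497 0.0169] mean [0.6369 0.2026 0.0067]
[397, 178, 13, 13, 60] min [0.6351 0.0033 0.0036] max [0.6586 0.0256 0.0069] mean [0.6487 0.0148 0.0046]
[408, 178, 11, 9, 30] min [ 0.6433 -0.0127  0.0036] max [0.6586 0.0053 0.006 ] mean [ 0.6494 -0.0034  0.0045]
[394, 185, 26, 25, 121] min [ 0.5998 -0.0143  0.0036] max [0.6449 0.0312 0.0078] mean [0.6167 0.0087 0.0045]
[315, 189, 17, 18, 73] min [0.6034 0.1466 0.0036] max [0.6355 0.1757 0.0081] mean [0.6195 0.1589 0.0046]
[425, 220, 77, 97, 986] min [ 0.4084 -0.1556  0.0036] max [ 0.5785 -0.0221  0.0273] mean [ 0.5003 -0.1128  0.0181]
[358, 229, 18, 18, 111] min [0.5303 0.0665 0.0037] max [0.5619 0.0972 0.0129] mean [0.5453 0.0823 0.0069]
[214, 230, 17, 19, 191] min [0.5215 0.3272 0.0041] max [0.5561 0.3497 0.0391] mean [0.5372 0.3394 0.0186]
[509, 246, 71, 81, 2901] min [ 0.3938 -0.2914  0.0036] max [ 0.5346 -0.1715  0.0602] mean [ 0.4567 -0.2222  0.0175]
[303, 260, 16, 19, 215] min [0.472  0.1683 0.0036] max [0.5041 0.1951 0.0121] mean [0.
[... 882 characters left out ...]
0985 0.0074] mean [0.5449 0.084  0.0041]
[460, 268, 8, 12, 59] min [ 0.4102 -0.0402  0.0015] max [ 0.4173 -0.0217  0.0223] mean [ 0.4131 -0.0296  0.0103]
[328, 282, 18, 10, 135] min [0.4736 0.1683 0.0015] max [0.5032 0.1972 0.0079] mean [0.4863 0.1836 0.0045]
[347, 291, 21, 15, 178] min [0.4186 0.1566 0.0014] max [0.4566 0.1928 0.0088] mean [0.4366 0.1753 0.0053]
[254, 301, 20, 28, 358] min [0.4296 0.3241 0.0015] max [0.4629 0.3499 0.032 ] mean [0.4406 0.3397 0.0193]
367 237 [0.5468 0.0812 0.007 ]
315 298 [0.4367 0.1729 0.007 ]
311 269 [0.4879 0.1809 0.005 ]
423 221 [ 0.5745 -0.017   0.0225]
497 221 [ 0.5764 -0.1485  0.0225]
497 314 [ 0.4133 -0.1406  0.0225]
447 314 [ 0.412  -0.0546  0.0225]
```

View pics/topc.png

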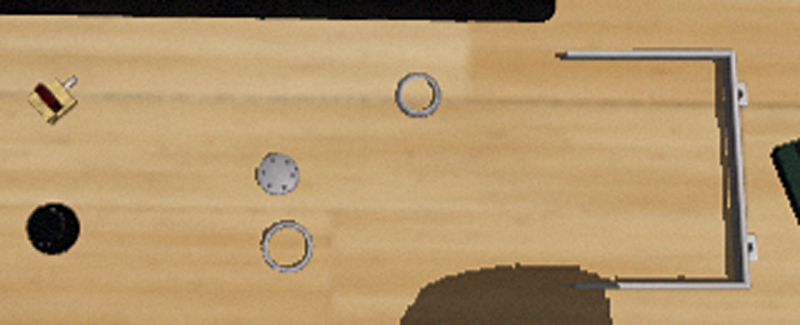

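Run:
```python
from h import *
c=arm.calibration('top');d=np.load('pics/top.npy');P=cloud(c,d)
v=(d>0)
for n,x0,x1,y0,y1 in[('micro',.35,.6,-.45,-.16),('left',.3,.6,-.15,.5),('far',.6,.75,-.2,.4)]:
    m=v&(P[...,0]>x0)&(P[...,0]<x1)&(P[...,1]>y0)&(P[...,1]<y1);print(n,P[m][:,2].max(), (P[m][P[m][:,2].argmax()]).round(3))
m=v&(P[...,2]>.015)&(P[...,2]<.03)&(P[...,0]>.39)&(P[...,0]<.6)&(P[...,1]>-.165)&(P[...,1]<.0)
Q=P[m];print(len(Q),cv2.minAreaRect((Q[:,:2]*1000).astype('float32')),cv2.boxPoints(cv2.minAreaRect((Q[:,:2]*1000).astype('float32'))))
for nm,sel in[('xwall+',Q[:,0]>.565),('xwall-',Q[:,0]<.425),('back',(Q[:,1]<-.13)&(Q[:,0]<.56)&(Q[:,0]>.43))]:
    q=Q[sel];print(nm,len(q),q.min(0).round(4),q.max(0).round(4),cv2.fitLine(q[:,:2].astype('float32'),cv2.DIST_HUBER,0,.01,.01).ravel().round(4))
```

```text
micro 0.2179480788826476 [ 0.445 -0.263  0.218]
left 0.5091215191717263 [ 0.3   -0.066  0.509]
far 0.33287222346985146 [0.744 0.244 0.333]
703 ((494.25714111328125, -84.09928894042969), (166.98626708984375, 121.66285705566406), 0.8676007390022278) [[ 409.85248  -24.53908]
 [ 411.6947  -146.18799]
 [ 578.6618  -143.6595 ]
 [ 576.8196   -22.01059]]
xwall+ 222 [ 0.5656 -0.1438  0.0151] [ 0.5785 -0.0221  0.0273] [ 0.0047 -1.      0.5752 -0.1027]
xwall- 205 [ 0.4099 -0.1452  0.015 ] [ 0.4236 -0.0248  0.0273] [ 0.035  -0.9994  0.4129 -0.0792]
back 255 [ 0.4303 -0.145   0.0151] [ 0.5596 -0.1384  0.0272] [ 0.9998  0.0195  0.4987 -0.141 ]
```

Call:
jog_arm(rows=[[0.25, 0.6, -0.6, 0, -1], [0.25, 0.6, -0.6, 0, -1], [0.25, 0.8, -0.5, 0, -1], [0.25, 0.9, -0.4, 0, -1], [0.25, 1, -0.2, 0, -1]])

```text
t: 0.72
position: [0.1982, -0.375, 0.2501]
eef_rot: [[0.401, 0.916, -0.0], [0.916, -0.401, 0.0], [0.0, -0.0, -1.0]]
ft_force: [0.0, -0.5, -1.1]
opening: 0.25
finger_force: 0.0
```

Call:
jog_arm(rows=[[0.25, 1, -0.1, 0, -1], [0.25, 1, 0, 0, -1], [0.25, 1, 0, 0, -0.36], [0.25, 1, 0, 0, 0], [0.25, 1, 0, 0, 0]])

```text
t: 1.35
position: [0.2171, -0.2272, 0.2501]
eef_rot: [[0.007, 1.0, -0.0], [1.0, -0.007, 0.0], [0.0, -0.0, -1.0]]
ft_force: [0.6, 0.0, 0.3]
opening: 0.247
finger_force: 0.0
```

Call:
jog_arm(rows=[[0.25, 1, 0, 0, 0], [0.25, 1, 0, 0, 0], [0.25, 1, 0, 0, 0], [0.25, 1, 0.5, 0, 0], [0.25, 1, 0.5, 0, 0]])

```text
t: 1.98
position: [0.2483, -0.0775, 0.2503]
eef_rot: [[0.007, 1.0, 0.0], [1.0, -0.007, -0.0], [-0.0, 0.0, -1.0]]
ft_force: [0.1, -1.4, 0.2]
opening: 0.251
finger_force: 0.0
```

Call:
jog_arm(rows=[[0.25, 1, 0.5, 0, 0], [0.25, 1, 0.5, 0, 0], [0.25, 1, 0.5, 0, 0], [0.25, 1, 0.5, 0, 0], [0.25, 1, 0.5, 0, 0]])

```text
t: 2.6
position: [0.3243, 0.0722, 0.2502]
eef_rot: [[0.006, 1.0, -0.0], [1.0, -0.006, -0.0], [-0.0, -0.0, -1.0]]
ft_force: [0.4, -0.9, 0.6]
opening: 0.251
finger_force: 0.0
```

Call:
jog_arm(rows=[[0.25, 1, 1, 0, 0], [0.25, 1, 1, 0, 0], [0.25, 1, 1, 0, 0], [0.25, 1, 1, 0, 0], [0.25, 1, 1, 0, 0]])

```text
t: 3.22
position: [0.4758, 0.2212, 0.2499]
eef_rot: [[0.006, 1.0, -0.001], [1.0, -0.006, -0.0], [-0.0, -0.001, -1.0]]
ft_force: [0.3, 0.7, 0.1]
opening: 0.246
finger_force: 0.0
```

Call:
jog_arm(rows=[[0.25, 0.4, 0.4, 1, 0], [0.25, 0, 0, 1, 0], [0.25, 0, 0, 1, 0], [0.25, 0, 0, 1, 0], [0.25, 0, 0, 1, 0]])

```text
t: 3.85
position: [0.487, 0.2319, 0.0991]
eef_rot: [[0.006, 1.0, -0.0], [1.0, -0.006, -0.0], [-0.0, -0.0, -1.0]]
ft_force: [0.3, -0.1, 0.1]
opening: 0.248
finger_force: 0.0
```

Run:
```python
from h import *
s=arm.sense();print(s['position'],s['ft_force'],s['opening'],arm.tips_ahead)
p,d=arm.snapshot('wrist');c=arm.calibration('wrist');cv2.imwrite('pics/w1.png',p[:,:,::-1]);np.save('pics/w1.npy',d)
P=cloud(c,d)
for n,x,y,z in[('back',.487,.182,.0065),('ring',.4365,.174,.009),('bezel',.546,.082,.007)]:print(n,proj(c,(x,y,z)))
print(c['camera_from_world'])
```

```text
[0.48696637 0.23189684 0.099134  ] [ 0.29104632 -0.10784813  0.12392164] 0.24795552559141226 0.019
back (np.float64(323.0688303869761), np.float64(326.8881339512877))
ring (np.float64(249.78724868256774), np.float64(339.4909746688295))
bezel (np.float64(400.5296997810543), np.float64(442.6238016904349))
[[ 0.99996238 -0.00802694 -0.00328853 -0.48301832]
 [-0.00673335 -0.95726533  0.28913274  0.23171967]
 [-0.00546885 -0.28909972 -0.95728337  0.30183962]
 [ 0.          0.          0.          1.        ]]
```

View pics/w1.png

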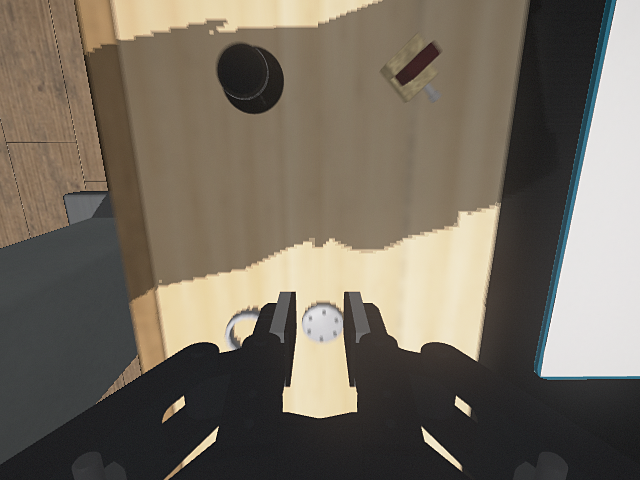

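The case back is at (323,322), between and beyond the fingertips (285,300 and 350,300). The case ring is at (243,330), and the loupe and holder are well away at the top. Next I'll read the fingertip height from the depth image and go down.

Run:
```python
from h import *
d=np.load('pics/w1.npy');c=arm.calibration('wrist');P=cloud(c,d)
for sl in[(slice(294,330),slice(272,290)),(slice(294,330),slice(346,362))]:
    Q=P[sl].reshape(-1,3);Q=Q[(Q[:,2]>.04)&(Q[:,2]<.12)];print(len(Q),Q.min(0),np.percentile(Q,3,axis=0),Q.max(0))
```

```text
587 [0.46488689 0.2382829  0.08392799] [0.46608243 0.23870392 0.08546109] [0.4746823  0.24352649 0.11454617]
573 [0.49579087 0.23220165 0.0834867 ] [0.49592048 0.23684601 0.08504674] [0.50256061 0.24333557 0.11376771]
```

Call:
jog_arm(rows=[[0.25, 0, 0, 1, 0], [0.25, 0, 0, 0.9, 0], [0.25, 0, 0, 0.3, 0], [0.25, 0, 0, 0, 0], [0.25, 0, 0, 0, 0]])

```text
t: 4.53
position: [0.4877, 0.2321, 0.0353]
eef_rot: [[0.006, 1.0, 0.001], [1.0, -0.006, 0.0], [0.0, 0.001, -1.0]]
ft_force: [-0.2, -0.2, 0.3]
opening: 0.25
finger_force: 0.0
```

Call:
jog_arm(rows=[[0.25, 0, 0, 0.4, 0], [0.25, 0, 0, 0.13, 0], [0.25, 0, 0, 0, 0], [0.25, 0, 0, 0.05, 0], [0.25, 0, 0, 0, 0]])

```text
t: 5.15
position: [0.4872, 0.2319, 0.0189]
eef_rot: [[0.006, 1.0, 0.002], [1.0, -0.006, 0.0], [0.0, 0.002, -1.0]]
ft_force: [-12.6, -4.6, 46.7]
opening: 0.255
finger_force: 23.3
```

Call:
jog_arm(rows=[[0.25, 0, 0, -0.1, 0], [0.25, 0, 0, 0, 0], [0.25, 0, 0, 0, 0], [0.25, 0, 0, 0, 0], [0.25, 0, 0, 0, 0]])

```text
t: 5.78
position: [0.4872, 0.2319, 0.0197]
eef_rot: [[0.006, 1.0, -0.0], [1.0, -0.006, -0.0], [-0.0, -0.0, -1.0]]
ft_force: [-0.9, -0.5, 0.7]
opening: 0.252
finger_force: 0.0
```

Call:
jog_arm(rows=[[0.25, -0.5, 0, -0.04, 0], [0.25, -0.3, 0, 0, 0], [0.25, -0.15, 0, 0, 0], [0.25, -0.2, 0, 0, 0], [0.25, -0.3, 0, 0, 0]])

```text
t: 6.4
position: [0.4869, 0.1881, 0.0211]
eef_rot: [[0.006, 1.0, 0.0], [1.0, -0.006, 0.0], [0.0, 0.0, -1.0]]
ft_force: [-0.2, -0.5, -0.5]
opening: 0.249
finger_force: 0.2
```

Call:
jog_arm(rows=[[0.25, -0.3, 0, 0, 0], [0.25, -0.3, 0, 0, 0], [0.25, -0.3, 0, 0, 0], [0.25, -0.3, 0, 0, 0], [0.25, -0.3, 0, 0, 0]])

```text
t: 7.02
position: [0.4866, 0.1428, 0.0211]
eef_rot: [[0.006, 1.0, 0.0], [1.0, -0.006, -0.0], [-0.0, 0.0, -1.0]]
ft_force: [-0.1, 0.3, 0.1]
opening: 0.253
finger_force: 0.2
```

```bash
cat > look.py <<'E'
from h import *
import sys
s=arm.sense();c=arm.calibration('top');p,d=arm.snapshot('top');cv2.imwrite(f'pics/{sys.argv[1]}.png',p[:,:,::-1])
cr=cv2.resize(p[200:330,200:520,::-1],None,fx=2.5,fy=2.5,interpolation=2);cv2.imwrite(f'pics/{sys.argv[1]}c.png',cr)
print(s['t'],s['position'],s['ft_force'])
P=cloud(c,d);m=((P[...,2]>.0035)&(P[...,2]<.016)&(d>0)&(P[...,0]>.418)&(P[...,0]<.57)&(P[...,1]>-.137)&(P[...,1]<.26)).astype('uint8')
k,l,st,_=cv2.connectedComponentsWithStats(m)
for i in range(1,k):
    if st[i,4]>30:
        Q=P[l==i];print(st[i].tolist(),Q.min(0).round(3),Q.max(0).round(3),'mid',((Q.min(0)+Q.max(0))/2).round(3))
E
python3 look.py a1
```

```text
7.025 [0.48663117 0.14283143 0.02109835] [-0.05919796  0.34087125  0.13695795]
```

View pics/a1c.png

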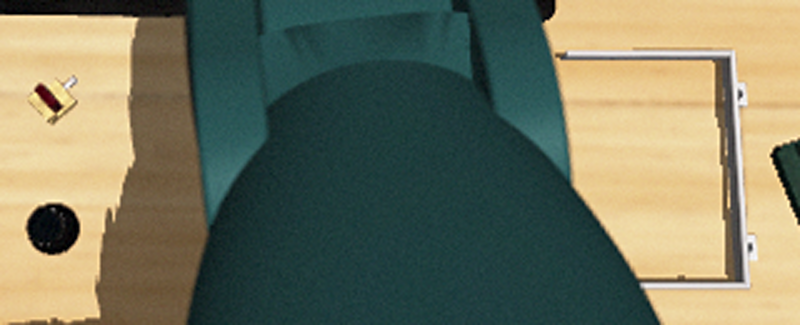

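The arm hides the work area from the top camera, so I'll check with the scene camera.

Run:
```python
from h import *
p,d=arm.snapshot('scene');w,_=arm.snapshot('wrist')
a=cv2.resize(p[180:360,240:480,::-1],(400,300),interpolation=2);b=cv2.resize(w[200:480,150:523,::-1],(400,300))
cv2.imwrite('pics/a2.png',np.hstack([a,b]))
```

```text
(no output)
```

View pics/a2.png

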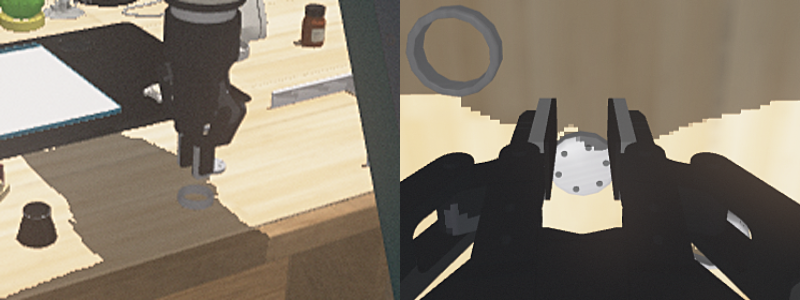

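The wrist view (right half) shows the case back held in the gap between the tips at (582,165), and the ring (455,50) hasn't moved. I'll keep pushing.

Call:
jog_arm(rows=[[0.25, -0.4, 0, 0, 0], [0.25, -0.4, 0, 0, 0], [0.25, -0.4, 0, 0, 0], [0.25, -0.4, 0, 0, 0], [0.25, -0.4, 0, 0, 0]])

```text
t: 7.8
position: [0.4862, 0.0826, 0.0211]
eef_rot: [[0.007, 1.0, 0.0], [1.0, -0.007, 0.0], [0.0, 0.0, -1.0]]
ft_force: [0.1, 0.5, 0.1]
opening: 0.251
finger_force: 0.2
```

Call:
jog_arm(rows=[[0.25, -0.4, 0, 0, 0], [0.25, -0.4, 0, 0, 0], [0.25, -0.4, 0, 0, 0], [0.25, -0.4, 0, 0, 0], [0.25, -0.4, 0, 0, 0]])

```text
t: 8.43
position: [0.4858, 0.0227, 0.0211]
eef_rot: [[0.006, 1.0, -0.0], [1.0, -0.006, 0.0], [0.0, -0.0, -1.0]]
ft_force: [0.3, -0.1, -0.1]
opening: 0.253
finger_force: 0.2
```

Call:
jog_arm(rows=[[0.25, -0.4, 0, 0, 0], [0.25, -0.4, 0, 0, 0], [0.25, -0.4, 0, 0, 0], [0.25, -0.4, 0, 0, 0], [0.25, -0.4, 0, 0, 0]])

```text
t: 9.05
position: [0.4854, -0.0374, 0.0211]
eef_rot: [[0.006, 1.0, -0.0], [1.0, -0.006, -0.0], [-0.0, -0.0, -1.0]]
ft_force: [-0.8, -0.1, 0.0]
opening: 0.248
finger_force: 0.3
```

Call:
jog_arm(rows=[[0.25, -0.4, 0, 0, 0], [0.25, -0.4, 0, 0, 0], [0.25, -0.3, 0, 0, 0], [0.25, -0.2, 0, 0, 0], [0.25, -0.1, 0, 0, 0]])

```text
t: 9.68
position: [0.4852, -0.0788, 0.0211]
eef_rot: [[0.007, 1.0, -0.0], [1.0, -0.007, 0.0], [0.0, -0.0, -1.0]]
ft_force: [-0.2, 0.6, -0.2]
opening: 0.253
finger_force: 0.3
```

Run:
```python
from h import *
s=arm.sense();print(s['position'],s['ft_force'])
p,d=arm.snapshot('scene');w,_=arm.snapshot('wrist')
a=cv2.resize(p[180:360,240:480,::-1],(400,300),interpolation=2);b=cv2.resize(w[200:480,150:523,::-1],(400,300))
cv2.imwrite('pics/a3.png',np.hstack([a,b]))
```

```text
[ 0.48518785 -0.07881961  0.02107892] [-0.19112225  0.61257563 -0.15745024]
```

View pics/a3.png

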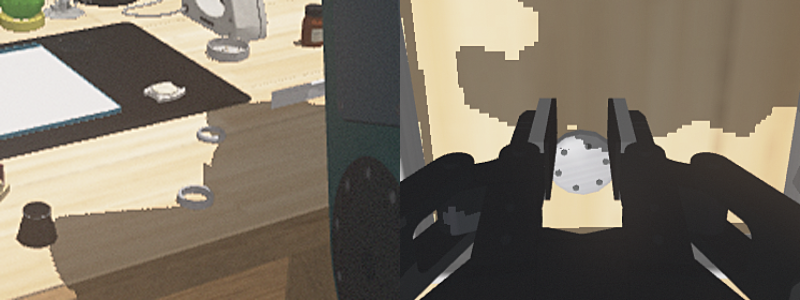

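Case back is still cradled, at (582,165). One last nudge, then retreat and move behind the ring.

Call:
jog_arm(rows=[[0.25, -0.2, 0, 0, 0], [0.25, -0.15, 0, 0, 0], [0.25, -0.05, 0, 0, 0], [0.25, 0, 0, 0, 0], [0.25, 0.4, 0, 0, 0]])

```text
t: 10.4
position: [0.4853, -0.0785, 0.0211]
eef_rot: [[0.007, 1.0, 0.0], [1.0, -0.007, -0.0], [-0.0, 0.0, -1.0]]
ft_force: [0.1, -0.0, 0.9]
opening: 0.25
finger_force: 0.0
```

Call:
jog_arm(rows=[[0.25, 0.6, 0, -0.3, 0], [0.25, 0.5, 0, -1, 0], [0.25, 1, 0, -1, 0], [0.25, 1, -0.6, -0.5, 0], [0.25, 1, -0.6, 0, 0]])

```text
t: 11.02
position: [0.4498, 0.0467, 0.1067]
eef_rot: [[0.006, 1.0, 0.002], [1.0, -0.006, 0.0], [0.0, 0.002, -1.0]]
ft_force: [0.3, 0.6, -0.7]
opening: 0.25
finger_force: 0.0
```

Call:
jog_arm(rows=[[0.25, 1, -0.42, 0, 0], [0.25, 1, 0, 0, 0], [0.25, 1, 0, 0, 0], [0.25, 1, 0, 0, 0], [0.25, 1, 0, 0, 0]])

```text
t: 11.65
position: [0.4375, 0.1968, 0.1057]
eef_rot: [[0.005, 1.0, 0.0], [1.0, -0.005, 0.0], [0.0, 0.0, -1.0]]
ft_force: [0.8, -0.5, 0.3]
opening: 0.247
finger_force: 0.0
```

Call:
jog_arm(rows=[[0.25, 1, 0, 0, 0], [0.25, 1, 0, 0, 0], [0.25, 0, 0, 0, 0], [0.25, 0, 0, 0, 0], [0.25, 0, 0, 0, 0]])

```text
t: 12.28
position: [0.4385, 0.2544, 0.1053]
eef_rot: [[0.007, 1.0, 0.0], [1.0, -0.007, -0.0], [-0.0, 0.0, -1.0]]
ft_force: [-0.1, 0.5, 0.5]
opening: 0.249
finger_force: 0.0
```

Call:
jog_arm(rows=[[0.25, -0.8, -0.05, 0.5, 0], [0.25, 0, 0, 1, 0], [0.25, 0, 0, 0.9, 0], [0.25, 0, 0, 0.4, 0], [0.25, 0, 0, 0, 0]])

```text
t: 12.9
position: [0.4369, 0.2305, 0.0209]
eef_rot: [[0.007, 1.0, -0.001], [1.0, -0.007, -0.0], [-0.0, -0.001, -1.0]]
ft_force: [-0.3, 0.0, -0.5]
opening: 0.251
finger_force: 0.0
```

Call:
jog_arm(rows=[[0.25, -0.5, 0, 0, 0], [0.25, -0.3, 0, 0, 0], [0.25, -0.15, 0, 0, 0], [0.25, -0.2, 0, 0, 0], [0.25, -0.3, 0, 0, 0]])

```text
t: 13.52
position: [0.4369, 0.187, 0.0212]
eef_rot: [[0.006, 1.0, 0.0], [1.0, -0.006, 0.0], [0.0, 0.0, -1.0]]
ft_force: [-0.9, 0.8, 0.8]
opening: 0.25
finger_force: 0.2
```

Call:
jog_arm(rows=[[0.25, -0.3, 0.05, 0, 0], [0.25, -0.3, 0.05, 0, 0], [0.25, -0.3, 0.05, 0, 0], [0.25, -0.3, 0.05, 0, 0], [0.25, -0.3, 0.05, 0, 0]])

```text
t: 14.15
position: [0.4441, 0.1416, 0.0211]
eef_rot: [[0.006, 1.0, -0.0], [1.0, -0.006, 0.0], [0.0, -0.0, -1.0]]
ft_force: [-0.3, 1.2, 0.3]
opening: 0.255
finger_force: 0.2
```

Call:
jog_arm(rows=[[0.25, -0.4, 0.06, 0, 0], [0.25, -0.4, 0.06, 0, 0], [0.25, -0.4, 0.06, 0, 0], [0.25, -0.4, 0.06, 0, 0], [0.25, -0.4, 0.06, 0, 0]])

```text
t: 14.78
position: [0.4527, 0.0813, 0.0211]
eef_rot: [[0.007, 1.0, 0.0], [1.0, -0.007, -0.0], [-0.0, 0.0, -1.0]]
ft_force: [-0.3, 0.2, 0.1]
opening: 0.249
finger_force: 0.2
```

Call:
jog_arm(rows=[[0.25, -0.4, 0, 0, 0], [0.25, -0.4, 0, 0, 0], [0.25, -0.4, 0, 0, 0], [0.25, -0.4, 0, 0, 0], [0.25, -0.4, 0, 0, 0]])

```text
t: 15.4
position: [0.4522, 0.0214, 0.0211]
eef_rot: [[0.006, 1.0, -0.0], [1.0, -0.006, -0.0], [-0.0, -0.0, -1.0]]
ft_force: [0.0, 0.1, -0.6]
opening: 0.251
finger_force: 0.2
```

Call:
jog_arm(rows=[[0.25, -0.4, 0, 0, 0], [0.25, -0.4, 0, 0, 0], [0.25, -0.3, 0, 0, 0], [0.25, -0.2, 0, 0, 0], [0.25, -0.1, 0, 0, 0]])

```text
t: 16.02
position: [0.4519, -0.0201, 0.0211]
eef_rot: [[0.007, 1.0, -0.0], [1.0, -0.007, 0.0], [0.0, -0.0, -1.0]]
ft_force: [0.5, 0.7, -0.2]
opening: 0.252
finger_force: 0.2
```

Run:
```python
from h import *
s=arm.sense();print(s['position'],s['ft_force'])
p,d=arm.snapshot('scene');w,_=arm.snapshot('wrist')
a=cv2.resize(p[180:360,240:480,::-1],(400,300),interpolation=2);b=cv2.resize(w[200:480,150:523,::-1],(400,300))
cv2.imwrite('pics/a4.png',np.hstack([a,b]))
```

```text
[ 0.45191712 -0.02010135  0.02106655] [ 0.5127303   0.66103076 -0.22172957]
```

View pics/a4.png

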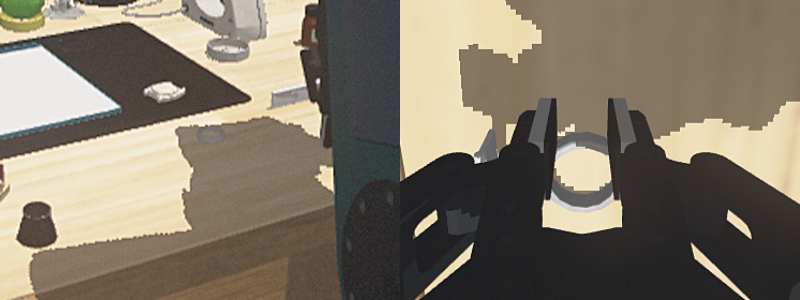

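Ring is cradled at (585,170). I'll finish its push, retreat and go behind the bezel.

Call:
jog_arm(rows=[[0.25, -0.3, 0, 0, 0], [0.25, -0.3, 0, 0, 0], [0.25, -0.2, 0, 0, 0], [0.25, -0.1, 0, 0, 0], [0.25, 0, 0, 0, 0]])

```text
t: 16.75
position: [0.4518, -0.047, 0.0211]
eef_rot: [[0.007, 1.0, 0.0], [1.0, -0.007, -0.0], [-0.0, 0.0, -1.0]]
ft_force: [1.1, 0.5, 0.7]
opening: 0.246
finger_force: 0.0
```

Call:
jog_arm(rows=[[0.25, 0.3, 0, 0, 0], [0.25, 0.6, 0, -0.3, 0], [0.25, 0.6, 0, -1, 0], [0.25, 1, 0.6, -1, 0], [0.25, 1, 1, -0.5, 0]])

```text
t: 17.38
position: [0.5007, 0.0595, 0.1068]
eef_rot: [[0.006, 1.0, 0.001], [1.0, -0.006, -0.0], [-0.0, 0.001, -1.0]]
ft_force: [-0.1, -0.5, -0.6]
opening: 0.25
finger_force: 0.0
```

Call:
jog_arm(rows=[[0.25, 1, 0.9, 0, 0], [0.25, 1, 0.6, 0, 0], [0.25, 0.6, 0.1, 0, 0], [0.25, 0, 0, 0, 0], [0.25, 0, 0, 0, 0]])

```text
t: 18.0
position: [0.5482, 0.1351, 0.1051]
eef_rot: [[0.007, 1.0, -0.001], [1.0, -0.007, -0.0], [-0.0, -0.001, -1.0]]
ft_force: [-0.3, -0.1, 0.1]
opening: 0.248
finger_force: 0.0
```

Run:
```python
from h import *
s=arm.sense();print(s['position'],s['ft_force'])
p,d=arm.snapshot('scene');c=arm.calibration('scene');P=cloud(c,d)
m=((P[...,2]>.0014)&(P[...,2]<.01)&(d>0)&(P[...,0]>.5)&(P[...,0]<.59)&(P[...,1]>.03)&(P[...,1]<.14));Q=P[m]
print(len(Q),Q.min(0),Q.max(0))
```

```text
[0.54823173 0.13512885 0.10506077] [-0.28251296 -0.11012588  0.13595507]
88 [0.53126962 0.06758268 0.00144339] [0.57563856 0.13921435 0.00672484]
```

Call:
jog_arm(rows=[[0.25, 0, -0.04, 0.5, 0], [0.25, 0, 0, 1, 0], [0.25, 0, 0, 0.9, 0], [0.25, 0, 0, 0.4, 0], [0.25, 0, 0, 0, 0]])

```text
t: 18.68
position: [0.5474, 0.1351, 0.021]
eef_rot: [[0.007, 1.0, -0.001], [1.0, -0.007, -0.0], [-0.0, -0.001, -1.0]]
ft_force: [-0.2, -0.1, 0.9]
opening: 0.249
finger_force: 0.0
```

Call:
jog_arm(rows=[[0.25, -0.5, 0, 0, 0], [0.25, -0.3, 0, 0, 0], [0.25, -0.15, 0, 0, 0], [0.25, -0.2, 0, 0, 0], [0.25, -0.3, 0, 0, 0]])

```text
t: 19.3
position: [0.5476, 0.0918, 0.0212]
eef_rot: [[0.006, 1.0, 0.0], [1.0, -0.006, 0.0], [0.0, 0.0, -1.0]]
ft_force: [0.8, 1.1, 1.2]
opening: 0.246
finger_force: 0.5
```

Call:
jog_arm(rows=[[0.25, -0.3, -0.06, 0, 0], [0.25, -0.3, -0.07, 0, 0], [0.25, -0.3, -0.07, 0, 0], [0.25, -0.3, -0.07, 0, 0], [0.25, -0.3, -0.07, 0, 0]])

```text
t: 19.92
position: [0.5368, 0.0465, 0.0211]
eef_rot: [[0.006, 1.0, 0.0], [1.0, -0.006, 0.0], [0.0, 0.0, -1.0]]
ft_force: [0.3, 1.7, 2.1]
opening: 0.252
finger_force: 0.8
```

Call:
jog_arm(rows=[[0.25, -0.4, 0, 0, 0], [0.25, -0.4, 0, 0, 0], [0.25, -0.3, 0, 0, 0], [0.25, -0.2, 0, 0, 0], [0.25, -0.1, 0, 0, 0]])

```text
t: 20.55
position: [0.5367, 0.0048, 0.0211]
eef_rot: [[0.007, 1.0, -0.0], [1.0, -0.007, 0.0], [0.0, -0.0, -1.0]]
ft_force: [-0.3, 1.9, 2.4]
opening: 0.252
finger_force: 0.9
```

Run:
```python
from h import *
s=arm.sense();print(s['position'],s['ft_force'])
p,d=arm.snapshot('scene');w,_=arm.snapshot('wrist')
a=cv2.resize(p[180:360,240:480,::-1],(400,300),interpolation=2);b=cv2.resize(w[200:480,150:523,::-1],(400,300))
cv2.imwrite('pics/a5.png',np.hstack([a,b]))
```

```text
[0.53673954 0.00477341 0.02105838] [-0.27720483  1.87919234  2.35742049]
```

View pics/a5.png

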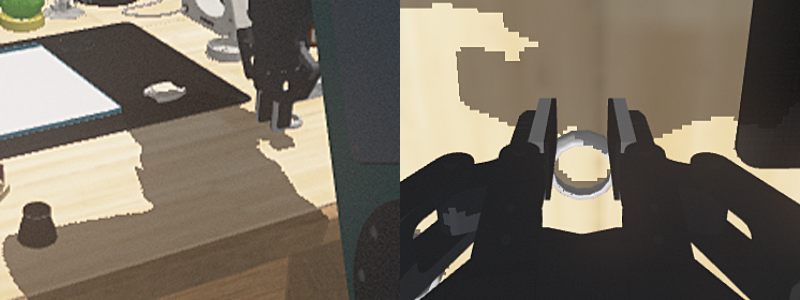

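Bezel is cradled at (582,168). Last stretch, then retreat and lift clear.

Call:
jog_arm(rows=[[0.25, -0.4, 0, 0, 0], [0.25, -0.4, 0, 0, 0], [0.25, -0.4, 0, 0, 0], [0.25, -0.3, 0, 0, 0], [0.25, -0.2, 0, 0, 0]])

```text
t: 21.28
position: [0.5363, -0.0466, 0.021]
eef_rot: [[0.007, 1.0, -0.0], [1.0, -0.007, 0.0], [0.0, -0.0, -1.0]]
ft_force: [0.4, -0.4, 0.8]
opening: 0.252
finger_force: 0.2
```

Call:
jog_arm(rows=[[0.25, -0.1, 0, 0, 0], [0.25, 0, 0, 0, 0], [0.25, 0.3, 0, 0, 0], [0.25, 0.6, 0, -0.2, 0], [0.25, 0.6, 0, -1, 0]])

```text
t: 21.9
position: [0.5356, -0.0021, 0.0567]
eef_rot: [[0.006, 1.0, -0.003], [1.0, -0.006, 0.001], [0.001, -0.003, -1.0]]
ft_force: [0.7, 0.4, -0.9]
opening: 0.25
finger_force: 0.0
```

Call:
jog_arm(rows=[[0.25, 1, 0, -1, 0], [0.25, 1, 0, -1, 0], [0.25, 1, 0, -1, 0], [0.25, 1, -0.5, -1, 0], [0.25, 1, -0.5, 0, 0]])

```text
t: 22.52
position: [0.5076, 0.1487, 0.1795]
eef_rot: [[0.006, 1.0, 0.004], [1.0, -0.006, 0.001], [0.001, 0.004, -1.0]]
ft_force: [0.5, -0.4, -0.4]
opening: 0.25
finger_force: 0.0
```

Call:
jog_arm(rows=[[0.25, 1, -0.5, 0, 0], [0.25, 1, -0.5, 0, 0], [0.25, 1, 0, 0, 0], [0.25, 0, 0, 0, 0], [0.25, 0, 0, 0, 0]])

```text
t: 23.15
position: [0.4777, 0.2369, 0.1773]
eef_rot: [[0.005, 1.0, -0.0], [1.0, -0.005, -0.0], [-0.0, -0.0, -1.0]]
ft_force: [-0.2, 1.1, 1.0]
opening: 0.248
finger_force: 0.0
```

```bash
python3 look.py f1
```

```text
23.15 [0.47769777 0.23694278 0.17725139] [-0.20764947  1.07890616  1.01037951]
[443, 236, 18, 18, 112] [ 0.52  -0.086  0.004] [ 0.551 -0.055  0.01 ] mid [ 0.535 -0.071  0.007]
[467, 266, 17, 16, 214] [ 0.471 -0.126  0.004] [ 0.497 -0.096  0.011] mid [ 0.484 -0.111  0.007]
[443, 282, 22, 20, 141] [ 0.435 -0.089  0.004] [ 0.468 -0.053  0.013] mid [ 0.452 -0.071  0.008]
```

View pics/f1c.png

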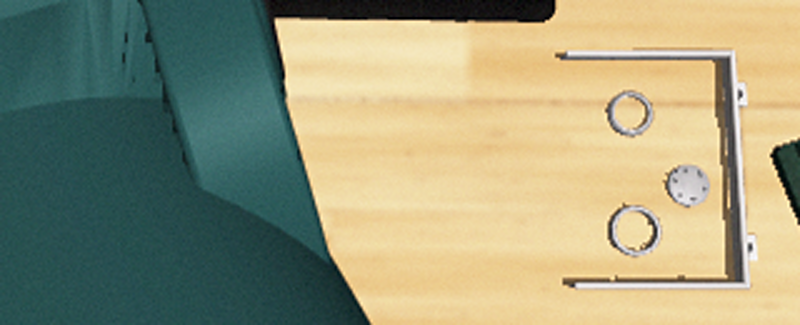

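All three parts lie flat and well inside the bay, with the bezel at (630,113), the case back at (688,186) and the ring at (634,230). I'm handing in.

```bash
python3 -c "
from bench import arm
print(arm.close_job())"
```

```text
the job is handed in; nothing more can be done
None
```

The case ring, bezel and case back all lie flat and wholly inside the bay, at least 30 mm behind its open front; the job was handed in at about 23 s, and the loupe, holder and watch were not touched (on one descent the fingertips pressed the bare bench with about 47 N before I raised them).

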